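# Clip the flow chip into its holder

### The job

Lift the spring clip of the white chip holder well up by its yellow knob, slide the flat window end of the green-block chip beneath it so that the chip lies flat and square on the black seat with its block away from the hinge, and let go of it there without dropping it. Then lower the clip until its steel foot rests on the chip. Leave the orange-block chip where it lies.

Things in the scene. Friction and masses are not known exactly. Their poses are not given: they have to be found in the camera images.
- clip (a joint): Angle (rad) of the steel clip: 0 on the empty seat, 0.083 with its foot on a chip, stop at 1.2. The clip runs from the hinge to holder -x. Yellow knob, 14 mm diameter, 18 mm along y, ends free to pinch: at angle 0 its centre is 62 mm to -x of the hinge and 14 mm above it; foot (8 mm bar) 60 mm to -x, 9 mm below. Stays where left, light spring down; 1 to 3 N at the knob moves it.
- holder: White chip holder, fixed. Origin on the bench under the seat's centre, z up. Plate from x = -55 to 105, y = -50 to 50 mm, flat top at z = 16 mm. Seat: black rectangle 86 (x) x 52 mm on the top, flush, centred on the origin, open at -x. Clip's hinge axis along y at x = 80, z = 30 mm, between two posts (x = 70 to 90, up to z = 39 mm).
- chip_green: The chip to load. White plate 84 (x) x 50 (y) x 6 mm, glass window on the +x half; green port block 30 (x) x 24 (y) mm centred at x = -25 mm, from z = 6 to 26 mm: the grip, pinched across y. Origin: centre of the plate's underside, z up. 35 to 70 g. Loaded, its x axis points along the holder's x.
- chip_amber: Bystander, to be left alone: a chip of the same shape with an orange block. Origin at the centre of the plate's underside. (A third, with a blue block, lies near by.)
There are look-alikes about, which are no part of the job. Leave any red look-alike of the chip_green alone. There is more than one size of the holder; the one meant has the size given above.

How it is judged (in metres and radians):
On the way, in this order (a step that is already met when the one before it is completed fails the run):
1. the clip is lifted by more than 0.35 rad (value of joint clip above 0.35 rad), for 0.2 s.
2. the green-block chip lies flat on the seat, within 15 mm and 12 degrees, let go of, the clip still raised above it (more than 0.15 rad) (x of chip_green in the frame of holder between -0.015 and 0.015 m and y of chip_green in the frame of holder between -0.015 and 0.015 m and z of chip_green in the frame of holder between 0.012 and 0.02 m and angle between the x axis of chip_green and the x axis of holder, either way round below 0.21 rad and angle between chip_green's own z axis and vertical below 0.08 rad and value of joint clip above 0.15 rad and contact force between chip_green and the fingers below 0.05 N), for 0.1 s.
At the end, for the whole second after the job is handed in: The green-block chip lies flat and at rest on the seat, its centre within 15 mm of the seat's centre along and across, turned by less than 12 degrees, block away from the hinge, and the clip is down on it (angle between 0.05 and 0.13 rad; resting on the chip it reads about 0.083) (x of chip_green in the frame of holder between -0.015 and 0.015 m and y of chip_green in the frame of holder between -0.015 and 0.015 m and z of chip_green in the frame of holder between 0.012 and 0.02 m and angle between the x axis of chip_green and the x axis of holder, either way round below 0.21 rad and angle between chip_green's own z axis and vertical below 0.08 rad and value of joint clip between 0.05 and 0.13 rad and linear speed of chip_green below 0.02 m/s); the robot touches nothing.
It fails at once if the orange-block chip is moved by more than 30 mm (distance of chip_amber from where it was at the start of the episode above 0.03 m).
It fails at once if the green-block chip is dropped or thrown (free of the fingers at over 0.6 m/s) (contact force between the fingers and chip_green below 0.05 N and linear speed of chip_green above 0.6 m/s).
It also fails if it takes over 61 s, if anything falls off the work surface, if the arm or the gripper's body presses on something with over 40 N, if the wrist force passes 120 N, or if a joint passes its speed limit or range.

### The arm

A 6-joint arm with a two-finger parallel gripper is mounted at the origin on the work surface. World frame = base frame: x ahead of the robot, y to its left, z up, the work surface at z = 0. Lengths are in m, angles in degrees, forces in N, time in s.
With the tool pointing down it reaches from about 0.375 to 0.9 m from the base axis. Payload 3.1 kg.
Tool frame: the origin (TCP) lies midway between the tips of the shut fingers; the grasp point (between the pads) lies 19 mm behind it; z points along the fingers, y is the line along which they close (so a half turn about z gives the same grasp; the last joint's range is limited). The gripper opens to 87 mm and grips with 3 to 60 N. Pads are 19 mm wide; open, the fingers measure 117 mm over their backs; the gripper's body (75 mm by 190 mm) begins 51 mm behind the grasp point.
Start: joints at [-81.389, 30.224, 82.088, -0, 67.689, -10.227], TCP at [0.202, -0.591, 0.223] pointing down, gripper open.
Joint ranges: [-176.69, 176.69], [-43.24, 126.21], [12.49, 139.97], [-82, 262], [0, 151.66], [-163.58, 163.58]. Speed limits (degrees/s): [159.86, 159.86, 180, 180, 180, 180].

### API

Orientations are given as a 3x3 rotation matrix whose columns are the frame's x, y, z axes.
In Python, from rig import read_state, capture, camera_info, hand_in gives the robot as it stands.
- The arm moves only by the tool drive_tool, never from a script. Its argument "motion" is a list of rows, each a list of 2 entries, a list of its own where there are three numbers: the shift along the tool's x, y, z in mm, then the turn, a rotation vector about the tool's x, y, z in rad. A call has 1 to 5 rows; each row shifts and turns the commanded pose from where the row before left it, along the tool's axes as they then stand; what a row does not reach is not made up. A row lasts 1/10 s, in which the tool goes at most 50 mm and 8.59 degrees, less where a joint would pass 70% of its speed; a pose out of reach is approached as far as the arm can. A call is refused whole if a number of a shift passes 50 or a number of a turn 0.15, either way. A call with a gripper value outside its range is refused whole. "gripper" is the opening, from 0 (shut) to 1 (fully open), set as the call begins (left out, the last holds). The fingers move at their own pace and stop on an object; the grip force is fixed at half the most. Time passes only in rows, so rows that do not move let the fingers close. It gives the time, the measured TCP pose, the force, the opening and the grip force at its end, in the units of the state.
- read_state(): the state, without advancing time (a new reading comes with each control period).
- capture(name): name is "side" or "top"; returns the picture (480x640x3 uint8, red, green, blue); there is no depth.
- camera_info(name): a dict with "fovy" (degrees; the focal length in pixels is half the picture's height over the tangent of half this angle, whatever the lens; pixels are square), "cx", "cy" (the principal point, pixels), "xyz" and "orientation" of the camera in the world. Camera axes: x right, y down, z forward; pixel columns grow to the right and rows downward; lengths in m; the calibration is good to about 2 mm. A picture is of the moment at which its call begins. camera_info takes no time and is no camera call.
- hand_in(): hands the job in; it is judged then, once.
The state is a dict: "time_s": time; "joint_positions": joint angles; "qvel": joint speeds; "tau": joint torques, N m; "position": TCP position; "tcp_rot": TCP orientation; "force": force on the tool from outside, world axes, zero at the start; "moment": the same for the moment, N m; "opening": opening from 0.0 (shut) to 1.0 (fully open); "grasp_force": force on a finger pad.
Only numpy, scipy, OpenCV 4.12 (cv2) and the standard library are available. Lean on these libraries where they do the work, as an engineer would, in place of code of your own. Each camera call takes 0.05 s, during which the arm holds its last target. There are 200 camera calls.

## Working session

There is one attempt and no reset: what is moved stays moved. The work goes in short steps, Python scripts to look and compute and a tool call to move; the robot and the scene stay as the last step left them, time stands still between calls to the robot, and variables do not carry over. Pictures are saved under pics/ and viewed, at most 10 in all, crops included, and the job is handed in when it is done.

Besides the shell and the picture viewer there is one more tool, called after "Emit:" in YAML: its name, and indented under it one key for each argument. drive_tool: Moves the arm, as the interface text tells. Its arguments: {"type":"object","properties":{"motion":{"type":"array","items":{"type":"array"}},"gripper":{"type":"number"}},"required":["motion"]}

```bash
ls; mkdir -p pics; python3 - <<'E'
from rig import *
import cv2
for n in("top","side"):
    im=capture(n); cv2.imwrite(f"pics/{n}0.png",im[:,:,::-1]); print(n,camera_info(n))
print(read_state())
E
```

```text
pics
top {'fovy': 53.406328963692964, 'cx': 312.4741399912095, 'cy': 240.39069329347515, 'xyz': array([ 0.31167045, -0.03765119,  1.19917904]), 'orientation': array([[ 0.00364107, -0.99488515,  0.10094689],
       [-0.99993483, -0.00471458, -0.01039792],
       [ 0.01082066, -0.10090245, -0.99483748]])}
side {'fovy': 51.65017391080891, 'cx': 317.2279162662429, 'cy': 243.03338502279323, 'xyz': array([0.38227271, 0.66500293, 0.74343362]), 'orientation': array([[-0.99748171, -0.05627017,  0.04317291],
       [-0.07028585,  0.70278347, -0.70792322],
       [ 0.00949376, -0.70917492, -0.70496866]])}
{'time_s': 0.1, 'joint_positions': array([-8.13894344e+01,  3.02718966e+01,  8.21489373e+01, -1.76539841e-03,
        6.76891536e+01, -1.02267119e+01]), 'qvel': array([-0.04739134, -0.08149516, -0.19728104, -0.08904612, -0.04743439,
       -0.0736394 ]), 'tau': array([-4.52371614e-04, -4.40984452e+01, -1.77151144e+01,  6.34051720e-02,
        5.33385691e-02, -3.58176840e-05]), 'position': array([ 0.20172663, -0.59085634,  0.22168877]), 'tcp_rot': array([[ 9.46435652e-01,  3.22892329e-01, -3.15588571e-04],
       [ 3.22892332e-01, -9.46433809e-01,  1.89373866e-03],
       [ 3.12789992e-04, -1.89420291e-03, -9.99998157e-01]]), 'force': array([0.23855057, 0.10775211, 0.03112563]), 'moment': array([-0.05994512, -0.02126884, -0.022024  ]), 'grasp_force': 0.0, 'opening': 0.9945852643952118}
```

View pics/top0.png

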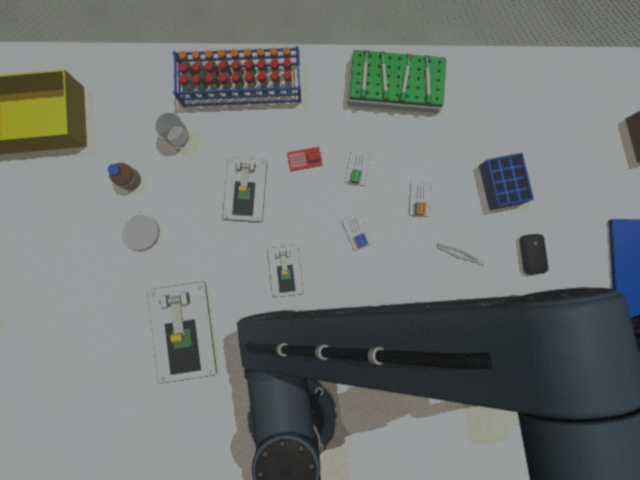

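View pics/side0.png

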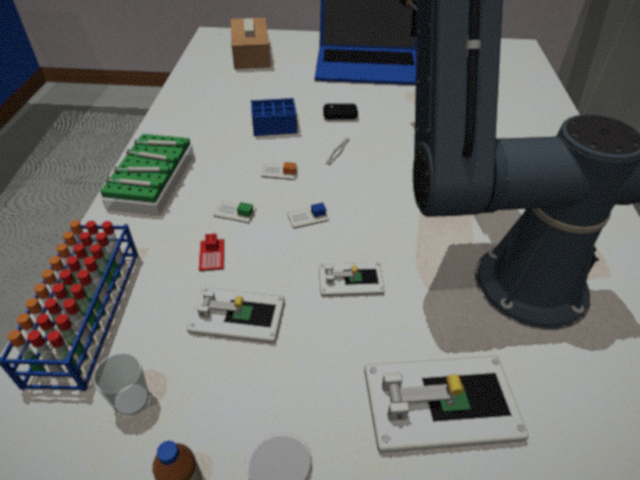

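The top view shows the base at (285,460), with up = +x and right = -y.

- **Chips:** green-block chip (357,168), a red look-alike (305,158), blue (356,232) and amber (419,200).
- **Other green items that could confuse:** the rack at (398,78), and the green patches in the holders.
- **Holders:** (245,190) is about 40x64 px, which at ~397 px/m is 100x160 mm, so it is the one meant. (180,330) is too big and (285,270) too small.

I'll check the choice in one close crop.

```bash
cat > h.py <<'E'
import numpy as np, cv2
from rig import *
def ray(n,px):
    c=camera_info(n); f=240/np.tan(np.radians(c['fovy']/2))
    d=c['orientation']@np.array([(px[0]-c['cx'])/f,(px[1]-c['cy'])/f,1.]); return c['xyz'],d
def onz(n,px,z):
    o,d=ray(n,px); return o+d*(z-o[2])/d[2]
def tri(p,q):
    (a,u),(b,v)=ray('top',p),ray('side',q)
    s=np.linalg.lstsq(np.c_[u,-v],b-a,rcond=None)[0]; P,Q=a+s[0]*u,b+s[1]*v
    return (P+Q)/2,np.linalg.norm(P-Q)
def proj(n,P):
    c=camera_info(n); f=240/np.tan(np.radians(c['fovy']/2)); q=c['orientation'].T@(np.array(P)-c['xyz'])
    return q[:2]/q[2]*f+[c['cx'],c['cy']]
def blobs(im,lo,hi,box,amin=8):
    x0,y0,x1,y1=box; hsv=cv2.cvtColor(im[y0:y1,x0:x1],cv2.COLOR_RGB2HSV); m=cv2.inRange(hsv,lo,hi)
    n,_,st,c=cv2.connectedComponentsWithStats(m)
    return [(int(st[i,4]),(c[i]+[x0,y0]).round(1),st[i,:4]+[x0,y0,0,0]) for i in range(1,n) if st[i,4]>=amin],m
E
python3 - <<'E'
from h import *
t=cv2.imread('pics/top0.png');s=cv2.imread('pics/side0.png')
a=cv2.resize(t[140:230,215:435],None,fx=3.6,fy=3.6,interpolation=cv2.INTER_CUBIC)
b=cv2.resize(s[195:350,180:345],None,fx=1.7,fy=1.7,interpolation=cv2.INTER_CUBIC)
o=np.zeros((a.shape[0]+b.shape[0],a.shape[1],3),np.uint8);o[:a.shape[0]]=a;o[a.shape[0]:,:b.shape[1]]=b
cv2.imwrite('pics/crop1.png',o);print(o.shape)
for n,im,box in(('top',t,(215,140,435,230)),('side',s,(180,195,345,350))):
    im=im[:,:,::-1].copy()
    for nm,lo,hi in(('green',(45,90,40),(85,255,255)),('yellow',(20,110,110),(34,255,255)),('orange',(5,130,120),(18,255,255)),('black',(0,0,0),(180,255,60))):
        for q in blobs(im,lo,hi,box)[0]: print(n,nm,q)
E
```

```text
(588, 792, 3)
top green (92, array([355.7, 175.3]), array([351, 170,  10,  12]))
top yellow (30, array([241.8, 188.3]), array([239, 186,   7,   5]))
top orange (71, array([420. , 208.3]), array([416, 203,   9,  11]))
top black (24, array([237.2, 206.4]), array([235, 200,   6,  12]))
side green (144, array([244.6, 209.1]), array([238, 203,  14,  13]))
side green (182, array([243.9, 312.9]), array([232, 305,  21,  16]))
side yellow (50, array([237.8, 300.5]), array([234, 297,   8,   8]))
side black (41, array([245.9, 212.6]), array([239, 209,  13,   7]))
side black (13, array([321.2, 212.7]), array([318, 211,   7,   4]))
side black (618, array([254.5, 314.6]), array([225, 302,  49,  24]))
```

View pics/crop1.png

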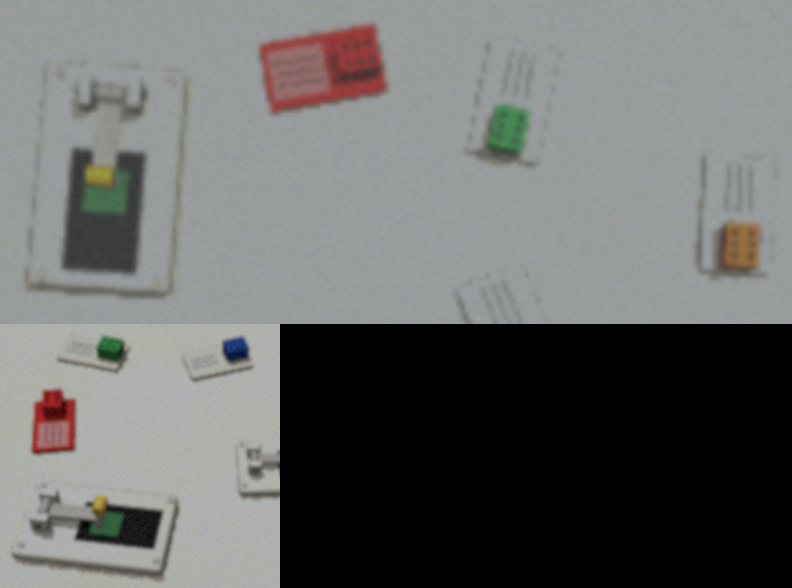

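The crop shows the green chip with its window up (+x) and block at crop (508,130), plate corners about (487,42), (560,48), (540,163) and (467,152). The chosen holder has its hinge at the top, knob at (100,175) and seat corners (72,150), (145,153), (136,272) and (64,268). The side view confirms a mid-size holder and an intact green chip. Next I'll measure both.

```bash
python3 - <<'E'
from h import *
t=cv2.imread('pics/top0.png')[:,:,::-1].copy();s=cv2.imread('pics/side0.png')[:,:,::-1].copy()
for n,im,box in(('top',t,(226,175,262,220)),('side',s,(215,296,285,335))):
    x0,y0,x1,y1=box; c=im[y0:y1,x0:x1].astype(int)
    m=((c.max(2)<95)|(c[:,:,1]-c[:,:,0]>25)).astype(np.uint8)
    m=cv2.morphologyEx(m,cv2.MORPH_OPEN,np.ones((3,3)))
    cs=max(cv2.findContours(m,0,1)[0],key=cv2.contourArea)
    P=np.array([onz(n,p[0]+[x0,y0],.016)[:2] for p in cs])
    r=cv2.minAreaRect((P*1000).astype(np.float32)); print(n,'seat',r)
# plate of holder: outline top
for n,b in(('top',(355.7,175.3)),('side',(244.6,209.1))): print('green block',onz(n,b,.02 if n=='top' else .017))
print('block tri',tri((355.7,175.3),(244.6,209.1)),'knob tri',tri((241.8,188.3),(237.8,300.5)),'knob z.05',onz('top',(241.8,188.3),.05))
# manual corners
cr=lambda p:np.array(p)/3.6+[215,140]
S=np.array([onz('top',cr(p),.016)[:2] for p in((72,150),(145,153),(136,272),(64,268))])
C=np.array([onz('top',cr(p),.004)[:2] for p in((487,42),(560,48),(540,163),(467,152))])
H=np.array([onz('top',cr(p),.014)[:2] for p in((45,65),(187,70),(171,294),(27,288))])
for nm,Q in(('seat',S),('chip',C),('plate',H)):
    print(nm,Q.round(4).tolist(),Q.mean(0),[round(np.linalg.norm(Q[i]-Q[i-1])*1000) for i in range(4)])
    a=(Q[0]+Q[1])-(Q[2]+Q[3]); print(np.degrees(np.arctan2(a[1],a[0])))
g=blobs(t,(45,80,30),(85,255,255),(340,160,370,190))[1]
cs=max(cv2.findContours(g,0,1)[0],key=cv2.contourArea)
print(cv2.minAreaRect(np.array([onz('top',p[0]+[340,160],.026)[:2]*1000 for p in cs],np.float32)))
# green chip outline (adaptive edges)
gr=cv2.cvtColor(t,cv2.COLOR_RGB2GRAY)[145:190,340:378]; e=cv2.adaptiveThreshold(gr,255,0,1,11,9)
pts=np.argwhere(e)[:,::-1]+[340,145]
print(cv2.minAreaRect(np.array([onz('top',p,.004)[:2]*1000 for p in pts],np.float32)))
E
```

```text
top seat ((536.89892578125, 124.03248596191406), (49.68013000488281, 82.11699676513672), 86.41777038574219)
side seat ((537.7739868164062, 123.7565689086914), (50.200191497802734, 86.33866882324219), 86.3616714477539)
green block [ 0.59681593 -0.15838069  0.02      ]
green block [ 0.59551911 -0.15848171  0.017     ]
block tri (array([ 0.59654216, -0.15871482,  0.01697723]), np.float64(0.001955506630358903)) knob tri (array([0.55532754, 0.12361503, 0.04945418]), np.float64(0.00043124732205892505)) knob z.05 [0.55543201 0.12355335 0.05      ]
seat [[0.5795, 0.1457], [0.5777, 0.0947], [0.4935, 0.0996], [0.496, 0.1496]] [0.53668807 0.12241525] [84, 51, 84, 50]
-3.005583556345155
chip [[0.6625, -0.1464], [0.6584, -0.1985], [0.5749, -0.1836], [0.5825, -0.1319]] [ 0.61957866 -0.16511543] [81, 52, 85, 52]
-10.209591687221337
plate [[0.6408, 0.1663], [0.6379, 0.0663], [0.4785, 0.0753], [0.4822, 0.1753]] [0.55982706 0.12078523] [159, 100, 160, 100]
-3.251843472233411
((594.8998413085938, -157.2688751220703), (22.588159561157227, 28.286882400512695), 89.6321029663086)
((619.20166015625, -163.3372802734375), (52.18460464477539, 86.93251037597656), 78.47566986083984)
```

Emit:
drive_tool:
  motion:
    - [[0,0,0],[0,0,0.13]]
    - [[0,0,0],[0,0,0.13]]
    - [[0,0,0],[0,0,0.13]]
    - [[19,-44,0],[0,0,0]]
    - [[19,-44,0],[0,0,0]]
  gripper: 0.6

```text
time_s: 0.6
position: [0.2449, -0.5056, 0.2217]
tcp_rot: [[0.998, -0.064, 0.0], [-0.064, -0.998, 0.001], [0.0, -0.001, -1.0]]
force: [0.7, 0.2, -0.4]
opening: 0.646
grasp_force: 0.0
```

Emit:
drive_tool:
  motion:
    - [[19,-44,0],[0,0,0]]
    - [[19,-44,0],[0,0,0]]
    - [[19,-44,0],[0,0,0]]
    - [[19,-44,0],[0,0,0]]
    - [[19,-44,0],[0,0,0]]

```text
time_s: 1.1
position: [0.3538, -0.2902, 0.2224]
tcp_rot: [[0.998, -0.062, -0.0], [-0.062, -0.998, 0.001], [-0.0, -0.0, -1.0]]
force: [1.0, 0.4, 0.2]
opening: 0.597
grasp_force: 0.0
```

Emit:
drive_tool:
  motion:
    - [[19,-44,0],[0,0,0]]
    - [[19,-44,0],[0,0,0]]
    - [[19,-44,0],[0,0,0]]
    - [[19,-44,0],[0,0,0]]
    - [[19,-44,0],[0,0,0]]

```text
time_s: 1.6
position: [0.4621, -0.0765, 0.2224]
tcp_rot: [[0.998, -0.061, -0.0], [-0.061, -0.998, 0.0], [-0.0, 0.0, -1.0]]
force: [-0.1, -0.6, 0.1]
opening: 0.597
grasp_force: 0.0
```

Emit:
drive_tool:
  motion:
    - [[16,-41,0],[0,0,0]]
    - [[16,-41,0],[0,0,0]]
    - [[16,-41,0],[0,0,0]]
    - [[16,-41,0],[0,0,0]]
    - [[16,-41,0],[0,0,0]]

```text
time_s: 2.1
position: [0.5543, 0.1232, 0.2222]
tcp_rot: [[0.998, -0.061, -0.001], [-0.061, -0.998, -0.0], [-0.001, 0.0, -1.0]]
force: [0.6, -0.7, -0.0]
opening: 0.599
grasp_force: 0.0
```

Emit:
drive_tool:
  motion:
    - [[0,0,40],[0,0,0]]
    - [[0,0,40],[0,0,0]]
    - [[0,0,35],[0,0,0]]
    - [[0,0,0],[0,0,0]]

```text
time_s: 2.5
position: [0.5497, 0.1213, 0.1028]
tcp_rot: [[0.998, -0.061, -0.012], [-0.061, -0.998, -0.0], [-0.012, 0.001, -1.0]]
force: [-0.8, 0.3, 0.5]
opening: 0.604
grasp_force: 0.0
```

```bash
python3 - <<'E'
from h import *
im=capture('side'); t=capture('top')
o=np.vstack([cv2.resize(im[230:350,170:320],(500,400)),cv2.resize(t[140:240,200:325],(500,400))[::1]])
o=np.hstack([cv2.resize(im[230:350,170:320],(400,320),interpolation=2),cv2.resize(t[140:240,200:325],(400,320),interpolation=2)])
cv2.imwrite('pics/a1.png',o[:,:,::-1]); s=read_state(); print(s['position'],s['time_s'],s['joint_positions'].round(1))
E
```

```text
[0.55389077 0.12127332 0.10731964] 2.6 [ 1.1 34.9 96.2  0.  49.  94.6]
```

View pics/a1.png

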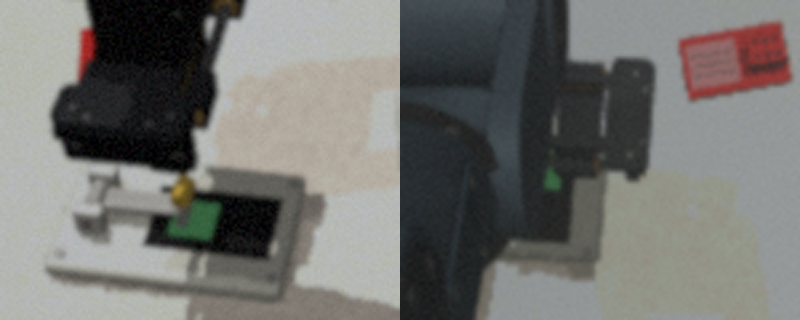

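Emit:
drive_tool:
  motion:
    - [[1,-2,30],[0,0,0]]
    - [[0,0,25],[0,0,0]]
    - [[0,0,18],[0,0,0]]
    - [[0,0,0],[0,0,0]]
    - [[0,0,0],[0,0,0]]

```text
time_s: 3.1
position: [0.5569, 0.1232, 0.0364]
tcp_rot: [[0.998, -0.061, 0.003], [-0.061, -0.998, 0.0], [0.003, -0.0, -1.0]]
force: [-0.0, 0.6, -0.2]
opening: 0.599
grasp_force: 0.0
```

```bash
python3 - <<'E'
from h import *
im=capture('side'); s=read_state();p=s['position'];print(p,s['force'])
print(proj('side',p),proj('side',[.555,.1225,.044]))
cv2.imwrite('pics/a2.png',cv2.resize(im[230:350,170:320],(750,600),interpolation=2)[:,:,::-1])
E
```

```text
[0.55706944 0.12318453 0.03669926] [-0.04021141 -0.48227302 -0.42080602]
[237.49769993 304.69542418] [238.29248864 301.91965816]
```

View pics/a2.png

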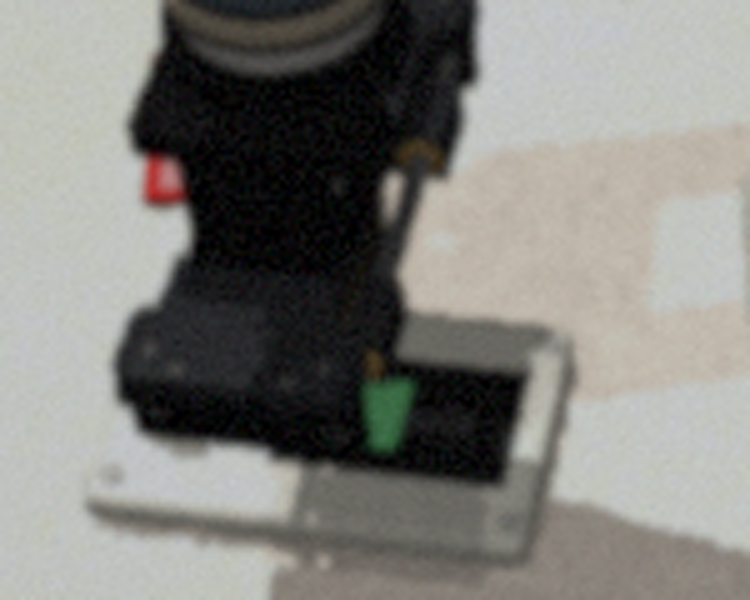

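The gripper straddles the knob (finger at crop (345,380), knob hidden behind it), with no contact force. Closing now.

Emit:
drive_tool:
  motion:
    - [[-1,0,4],[0,0,0]]
    - [[0,0,0],[0,0,0]]
    - [[0,0,0],[0,0,0]]
    - [[0,0,0],[0,0,0]]
    - [[0,0,0],[0,0,0]]
  gripper: 0.0

```text
time_s: 3.65
position: [0.5543, 0.1235, 0.0307]
tcp_rot: [[0.998, -0.061, 0.0], [-0.061, -0.998, 0.0], [0.0, -0.0, -1.0]]
force: [-0.4, 8.6, 0.2]
opening: 0.237
grasp_force: 4.7
```

Emit:
drive_tool:
  motion:
    - [[0,0,0],[0,0,0]]
    - [[0,0,0],[0,0,0]]

```text
time_s: 3.85
position: [0.5544, 0.1247, 0.0307]
tcp_rot: [[0.998, -0.062, 0.001], [-0.062, -0.998, 0.002], [0.0, -0.002, -1.0]]
force: [0.3, 4.8, 1.2]
opening: 0.202
grasp_force: 30.0
```

Emit:
drive_tool:
  motion:
    - [[2,-1,-6],[0,0,0]]
    - [[2,0,-6],[0,0,0]]
    - [[3,0,-5.5],[0,0,0]]
    - [[3,0,-5.5],[0,0,0]]
    - [[4,0,-5],[0,0,0]]

```text
time_s: 4.35
position: [0.5685, 0.1238, 0.0588]
tcp_rot: [[0.998, -0.062, -0.0], [-0.062, -0.998, 0.001], [-0.0, -0.001, -1.0]]
force: [2.5, 4.5, -8.7]
opening: 0.201
grasp_force: 30.0
```

Emit:
drive_tool:
  motion:
    - [[4.4,0,-4.6],[0,0,0]]
    - [[5,0,-4],[0,0,0]]
    - [[5,0,-3.6],[0,0,0]]
    - [[5.6,0,-3],[0,0,0]]
    - [[5.8,0,-2.5],[0,0,0]]

```text
time_s: 4.85
position: [0.591, 0.1224, 0.0758]
tcp_rot: [[0.998, -0.061, -0.007], [-0.061, -0.998, 0.001], [-0.007, -0.0, -1.0]]
force: [-2.9, 4.2, -5.1]
opening: 0.201
grasp_force: 30.0
```

Emit:
drive_tool:
  motion:
    - [[0,0,0],[0,0,0]]
    - [[0,0,0],[0,0,0]]
    - [[0,0,0],[0,0,0]]

```text
time_s: 5.15
position: [0.5924, 0.1223, 0.0764]
tcp_rot: [[0.998, -0.061, -0.004], [-0.061, -0.998, 0.001], [-0.004, -0.0, -1.0]]
force: [-1.6, 4.6, -3.2]
opening: 0.202
grasp_force: 30.0
```

Emit:
drive_tool:
  motion:
    - [[0,0,0],[0,0,0]]
    - [[0,0,0],[0,0,0]]
    - [[0,0,0],[0,0,0]]
    - [[0,0,-15],[0,0,0]]
    - [[0,0,-40],[0,0,0]]
  gripper: 0.6

```text
time_s: 5.65
position: [0.5915, 0.1212, 0.1295]
tcp_rot: [[0.998, -0.061, -0.008], [-0.061, -0.998, -0.001], [-0.008, 0.001, -1.0]]
force: [0.6, -0.3, -0.1]
opening: 0.556
grasp_force: 0.0
```

Emit:
drive_tool:
  motion:
    - [[0,0,-40],[0,0,0]]
    - [[0,40,-20],[0,0,0]]
    - [[0,46,0],[0,0,0.05]]
    - [[0,46,0],[0,0,0.05]]
    - [[0,46,0],[0,0,0.022]]

```text
time_s: 6.15
position: [0.5768, -0.0572, 0.1933]
tcp_rot: [[0.983, -0.183, 0.003], [-0.183, -0.983, -0.002], [0.003, 0.001, -1.0]]
force: [-0.4, -0.5, -0.3]
opening: 0.6
grasp_force: 0.0
```

```bash
python3 - <<'E'
from h import *
im=capture('side'); t=capture('top'); s=read_state();print(s['position'],s['tcp_rot'])
o=np.hstack([cv2.resize(im[180:360,170:345],(400,411),interpolation=2),cv2.resize(t[130:240,220:380],(400,275),interpolation=2) if 0 else cv2.resize(t[130:310,220:395],(400,411),interpolation=2)])
cv2.imwrite('pics/a3.png',o[:,:,::-1])
y1=blobs(t,(20,110,90),(34,255,255),(215,140,280,215),4)[0];y2=blobs(im,(20,110,90),(34,255,255),(180,240,285,330),4)[0]
print(y1,y2); 
if y1 and y2: print(tri(y1[0][1],y2[0][1]))
E
```

```text
[ 0.57638452 -0.06110279  0.19296388] [[ 0.98203922 -0.18866316  0.00227546]
 [-0.18865509 -0.98203769 -0.00335279]
 [ 0.00286713  0.00286329 -0.99999179]]
[(33, array([241.2, 169. ]), array([238, 167,   7,   5]))] [(63, array([214.3, 283.1]), array([211, 278,   8,  11]))]
(array([0.59300858, 0.12024374, 0.08949363]), np.float64(0.0010167241721843027))
```

View pics/a3.png

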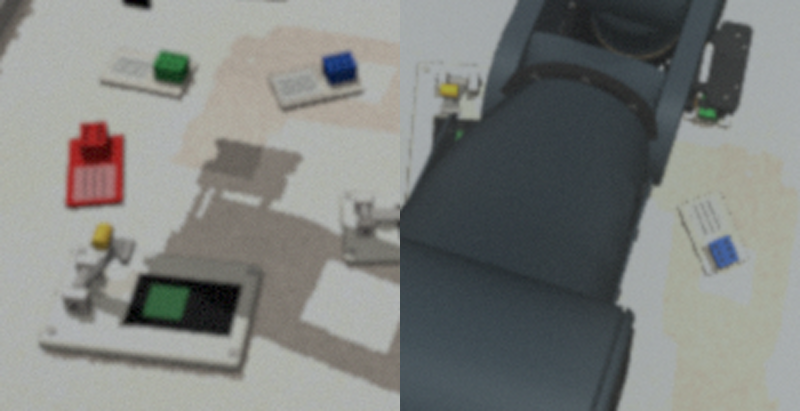

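Emit:
drive_tool:
  motion:
    - [[18,46,0],[0,0,0]]
    - [[18.5,46,0],[0,0,0]]
    - [[0,0,45],[0,0,0]]
    - [[0,0,45],[0,0,0]]
    - [[0,0,0],[0,0,0]]
  gripper: 0.6

```text
time_s: 6.75
position: [0.5908, -0.1504, 0.0961]
tcp_rot: [[0.983, -0.183, -0.012], [-0.183, -0.983, 0.006], [-0.013, -0.003, -1.0]]
force: [-0.6, 1.1, -1.1]
opening: 0.605
grasp_force: 0.0
```

Emit:
drive_tool:
  motion:
    - [[0,0,0],[0,0,0]]
    - [[0,0,0],[0,0,0]]
    - [[0,0,0],[0,0,0]]

```text
time_s: 7.05
position: [0.5974, -0.1524, 0.1043]
tcp_rot: [[0.983, -0.181, 0.005], [-0.181, -0.983, -0.002], [0.005, 0.001, -1.0]]
force: [-0.2, -0.0, 0.0]
opening: 0.596
grasp_force: 0.0
```

Emit:
drive_tool:
  motion:
    - [[-1,6,30],[0,0,0]]
    - [[0,0,25],[0,0,0]]
    - [[0,0,20],[0,0,0]]
    - [[0,0,0],[0,0,0]]
    - [[0,0,0],[0,0,0]]

```text
time_s: 7.55
position: [0.5943, -0.1581, 0.0277]
tcp_rot: [[0.983, -0.182, 0.002], [-0.182, -0.983, -0.001], [0.002, 0.001, -1.0]]
force: [1.6, 0.0, -0.1]
opening: 0.604
grasp_force: 0.0
```

Emit:
drive_tool:
  motion:
    - [[0,0,0],[0,0,0]]
    - [[0,0,0],[0,0,0]]

```text
time_s: 7.75
position: [0.5945, -0.1583, 0.028]
tcp_rot: [[0.983, -0.182, 0.003], [-0.182, -0.983, -0.001], [0.003, 0.001, -1.0]]
force: [0.0, -0.0, 0.2]
opening: 0.599
grasp_force: 0.0
```

```bash
python3 - <<'E'
from h import *
im=capture('side'); t=capture('top'); s=read_state();print(s['position'],s['tcp_rot'],proj('side',s['position']),proj('top',s['position']))
o=np.hstack([cv2.resize(im[150:260,190:300],(400,400),interpolation=2),cv2.resize(t[120:230,300:410],(400,400),interpolation=2)])
cv2.imwrite('pics/a4.png',o[:,:,::-1])
E
```

```text
[ 0.5940306  -0.15819288  0.02746066] [[ 9.83284009e-01 -1.82068248e-01  1.92655783e-03]
 [-1.82066779e-01 -9.83285743e-01 -9.13789445e-04]
 [ 2.06072889e-03  5.47752371e-04 -9.99997727e-01]] [244.80096079 205.63848438] [355.93183978 175.68563648]
```

View pics/a4.png

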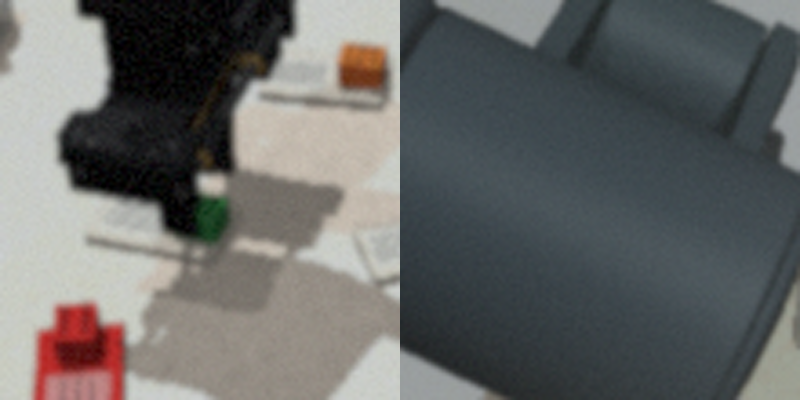

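Emit:
drive_tool:
  motion:
    - [[-2,0,10],[0,0,0]]
    - [[0,0,7],[0,0,0]]
    - [[0,0,0],[0,0,0]]
    - [[0,0,0],[0,0,0]]
    - [[0,0,0],[0,0,0]]

```text
time_s: 8.35
position: [0.5914, -0.1576, 0.0091]
tcp_rot: [[0.983, -0.182, -0.0], [-0.182, -0.983, 0.0], [-0.0, -0.0, -1.0]]
force: [0.4, -0.2, -0.1]
opening: 0.6
grasp_force: 0.0
```

Emit:
drive_tool:
  motion:
    - [[0,0,0],[0,0,0]]
    - [[0,0,0],[0,0,0]]
    - [[0,0,0],[0,0,0]]
    - [[0,0,0],[0,0,0]]
    - [[0,0,0],[0,0,0]]
  gripper: 0.0

```text
time_s: 8.85
position: [0.5914, -0.1575, 0.0093]
tcp_rot: [[0.983, -0.182, 0.0], [-0.182, -0.983, -0.0], [0.0, -0.0, -1.0]]
force: [-0.0, 0.3, 0.3]
opening: 0.275
grasp_force: 30.0
```

Emit:
drive_tool:
  motion:
    - [[0,0,-10],[0,0,0]]
    - [[0,0,-25],[0,0,0]]
    - [[0,0,-35],[0,0,0]]
    - [[0,0,-30],[0,0,0]]
    - [[0,0,-10],[0,0,0]]

```text
time_s: 9.35
position: [0.5934, -0.1585, 0.1232]
tcp_rot: [[0.983, -0.182, 0.006], [-0.182, -0.983, -0.003], [0.007, 0.002, -1.0]]
force: [-0.1, 0.2, -0.5]
opening: 0.274
grasp_force: 30.0
```

Emit:
drive_tool:
  motion:
    - [[0,0,0],[0,0,-0.06]]
    - [[0,0,0],[0,0,-0.064]]
    - [[-10,-20,0],[0,0,0]]
    - [[-18,-36,0],[0,0,0]]
    - [[-20,-40,0],[0,0,0]]

```text
time_s: 9.85
position: [0.5486, -0.0588, 0.1187]
tcp_rot: [[0.998, -0.062, -0.0], [-0.062, -0.998, 0.0], [-0.0, -0.0, -1.0]]
force: [0.6, 0.9, 0.2]
opening: 0.273
grasp_force: 30.0
```

Emit:
drive_tool:
  motion:
    - [[-20,-40,0],[0,0,0]]
    - [[-20,-40,0],[0,0,0]]
    - [[-20,-40,0],[0,0,0]]
    - [[-20,-40,0],[0,0,0]]
    - [[-10,-20,0],[0,0,0]]

```text
time_s: 10.35
position: [0.4666, 0.1287, 0.1187]
tcp_rot: [[0.998, -0.057, -0.004], [-0.057, -0.998, 0.0], [-0.004, -0.0, -1.0]]
force: [0.3, -0.3, -0.8]
opening: 0.277
grasp_force: 30.0
```

Emit:
drive_tool:
  motion:
    - [[0,0,0],[0,0,0]]
    - [[0,0,0],[0,0,0]]
    - [[0,0,0],[0,0,0]]

```text
time_s: 10.65
position: [0.4707, 0.1253, 0.1192]
tcp_rot: [[0.998, -0.06, 0.001], [-0.06, -0.998, -0.0], [0.001, 0.0, -1.0]]
force: [-0.0, -0.0, -0.2]
opening: 0.268
grasp_force: 30.0
```

Emit:
drive_tool:
  motion:
    - [[0,-1,20],[0,0,0]]
    - [[0,0,30],[0,0,0]]
    - [[0,0,25],[0,0,0]]
    - [[0,0,4],[0,0,0]]
    - [[0,0,0],[0,0,0]]

```text
time_s: 11.15
position: [0.4701, 0.1261, 0.0397]
tcp_rot: [[0.998, -0.061, -0.002], [-0.061, -0.998, -0.0], [-0.002, 0.0, -1.0]]
force: [0.2, -0.2, 0.4]
opening: 0.275
grasp_force: 30.0
```

Emit:
drive_tool:
  motion:
    - [[0,0,0],[0,0,0]]
    - [[0,0,0],[0,0,0]]

```text
time_s: 11.35
position: [0.471, 0.1269, 0.0414]
tcp_rot: [[0.998, -0.06, 0.003], [-0.06, -0.998, 0.0], [0.003, -0.0, -1.0]]
force: [0.1, 0.4, -0.9]
opening: 0.273
grasp_force: 30.0
```

```bash
python3 - <<'E'
from h import *
im=capture('side'); s=read_state();print(s['position'],s['tcp_rot'],proj('side',s['position']))
for P in([.537,.123,.016],):
  print('side proj: seat centre',proj('side',P))
p=s['position']; R=s['tcp_rot']
x=R[:,0]*[1,1,0];y=-R[:,1]*[1,1,0]
b=p*[1,1,0]+x*.0036; c=b+x*.025+[0,0,p[2]-.009+.003]
for i,j in((1,1),(1,-1),(-1,-1),(-1,1)): print('corner',(i,j),((proj('side',c+i*.042*x+j*.025*y)-[170,220])*5).round())
cv2.imwrite('pics/a5.png',cv2.resize(im[220:340,170:330],(800,600),interpolation=2)[:,:,::-1])
E
```

```text
[0.47090333 0.12702678 0.04134578] [[ 9.98230476e-01 -5.94131156e-02  2.44925248e-03]
 [-5.94135512e-02 -9.98233449e-01  1.05424217e-04]
 [ 2.43866217e-03 -2.50756454e-04 -9.99996995e-01]] [284.94569613 307.77461186]
side proj: seat centre [249.61172945 312.35818016]
corner (1, 1) [365. 484.]
corner (1, -1) [397. 374.]
corner (-1, -1) [624. 399.]
corner (-1, 1) [601. 510.]
```

View pics/a5.png

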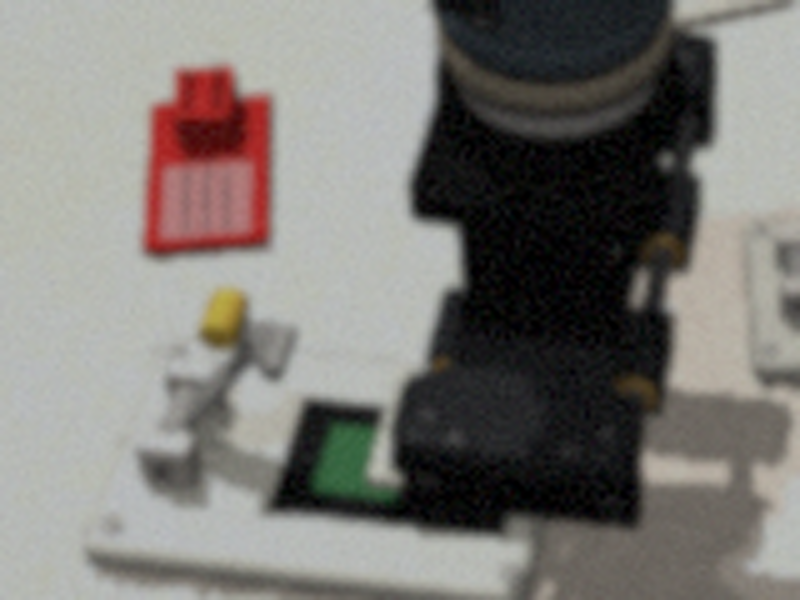

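The chip's leading corner is at crop (370,480), against (365,484) predicted, so the in-hand pose is confirmed and the clip is still up. Sliding in, then lowering.

Emit:
drive_tool:
  motion:
    - [[10,0,0],[0,0,0]]
    - [[14,0,0],[0,0,0]]
    - [[14,0,5],[0,0,0]]
    - [[0,0,5],[0,0,0]]
    - [[0,0,0],[0,0,0]]

```text
time_s: 11.9
position: [0.5076, 0.1248, 0.0299]
tcp_rot: [[0.998, -0.059, -0.001], [-0.059, -0.998, -0.0], [-0.001, 0.0, -1.0]]
force: [-0.8, -0.2, -0.9]
opening: 0.275
grasp_force: 30.0
```

Emit:
drive_tool:
  motion:
    - [[0,0,2],[0,0,0]]
    - [[0,0,1],[0,0,0]]
    - [[0,0,0],[0,0,0]]
    - [[0,0,0],[0,0,0]]

```text
time_s: 12.3
position: [0.5076, 0.1249, 0.0273]
tcp_rot: [[0.998, -0.059, -0.0], [-0.059, -0.998, -0.0], [-0.0, 0.0, -1.0]]
force: [0.5, -0.1, -0.8]
opening: 0.273
grasp_force: 30.0
```

Emit:
drive_tool:
  motion:
    - [[0.5,0,1],[0,0,0]]
    - [[0,0,1],[0,0,0]]
    - [[0,0,0],[0,0,0]]
    - [[0,0,0],[0,0,0]]

```text
time_s: 12.7
position: [0.5086, 0.1248, 0.0253]
tcp_rot: [[0.998, -0.059, 0.0], [-0.059, -0.998, 0.0], [0.0, -0.0, -1.0]]
force: [0.6, -0.5, 1.1]
opening: 0.276
grasp_force: 30.0
```

Emit:
drive_tool:
  motion:
    - [[0,0,0.5],[0,0,0]]
    - [[0,0,0],[0,0,0]]
    - [[0,0,0],[0,0,0]]

```text
time_s: 13.0
position: [0.5086, 0.1249, 0.0253]
tcp_rot: [[0.998, -0.059, 0.001], [-0.059, -0.998, 0.0], [0.001, -0.0, -1.0]]
force: [-0.7, -0.5, 4.5]
opening: 0.276
grasp_force: 30.0
```

Emit:
drive_tool:
  motion:
    - [[0,0,0],[0,0,0]]
    - [[0,0,0],[0,0,0]]
    - [[0,0,0],[0,0,0]]
    - [[0,0,0],[0,0,0]]
    - [[0,0,-8],[0,0,0]]
  gripper: 0.5

```text
time_s: 13.5
position: [0.5075, 0.1248, 0.0321]
tcp_rot: [[0.998, -0.059, -0.002], [-0.059, -0.998, -0.0], [-0.002, 0.0, -1.0]]
force: [-0.4, -0.1, -0.1]
opening: 0.495
grasp_force: 0.0
```

Emit:
drive_tool:
  motion:
    - [[0,0,-30],[0,0,0]]
    - [[0,0,-40],[0,0,0]]
    - [[0,0,-40],[0,0,0]]
    - [[-20,40,0],[0,0,0]]
    - [[-20,40,0],[0,0,0]]

```text
time_s: 14.0
position: [0.465, 0.0471, 0.1449]
tcp_rot: [[0.998, -0.056, 0.006], [-0.056, -0.998, -0.001], [0.006, 0.001, -1.0]]
force: [-0.6, -1.1, 0.7]
opening: 0.504
grasp_force: 0.0
```

Emit:
drive_tool:
  motion:
    - [[0,40,0],[0,0,0]]
    - [[0,40,0],[0,0,0]]
    - [[0,0,0],[0,0,0]]

```text
time_s: 14.3
position: [0.4599, -0.0367, 0.1436]
tcp_rot: [[0.998, -0.065, 0.003], [-0.065, -0.998, -0.002], [0.003, 0.002, -1.0]]
force: [0.4, 0.2, 0.1]
opening: 0.504
grasp_force: 0.0
```

```bash
python3 - <<'E'
from h import *
im=capture('side'); t=capture('top'); s=read_state();print(s['position'],s['tcp_rot'].round(3).tolist())
y1=blobs(t,(20,110,90),(34,255,255),(215,140,280,215),4)[0];y2=blobs(im,(20,110,90),(34,255,255),(180,240,285,330),4)[0]
print(y1,y2); 
if y1 and y2: print('knob',tri(y1[0][1],y2[0][1]))
for n,i,b in(('top',t,(225,175,275,230)),('side',im,(215,280,300,330))):
  for g in blobs(i,(45,90,40),(85,255,255),b)[0]: print(n,g,onz(n,g[1],.038))
o=np.hstack([cv2.resize(im[250:350,190:290],(400,400),interpolation=2),cv2.resize(t[140:240,205:305],(400,400),interpolation=2)])
cv2.imwrite('pics/a6.png',o[:,:,::-1])
E
```

```text
[ 0.45894626 -0.03320907  0.143153  ] [[0.998, -0.062, 0.0], [-0.062, -0.998, 0.0], [0.0, -0.0, -1.0]]
[(33, array([241.2, 169. ]), array([238, 167,   7,   5]))] [(61, array([214.3, 283. ]), array([211, 278,   8,  11]))]
knob (array([0.59296734, 0.12021292, 0.08972173]), np.float64(0.0009842984207963134))
top (110, array([242.7, 206.4]), array([238, 201,  10,  12])) [0.51273542 0.12218576 0.038     ]
side (234, array([262.2, 307.5]), array([254, 300,  17,  16])) [0.51178177 0.12699714 0.038     ]
```

View pics/a6.png

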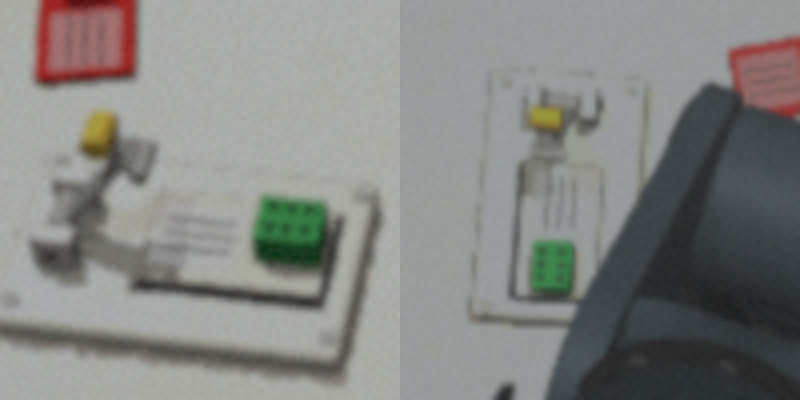

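The chip lies square on the seat, with its block at top crop (553,265), within 2 mm of the target. The knob is still up at (546,118). Going back to pinch the knob and lower the clip.

Emit:
drive_tool:
  motion:
    - [[25,-33,0],[0,0,0]]
    - [[25,-33,0],[0,0,0]]
    - [[25,-33,0],[0,0,0]]
    - [[25,-33,0],[0,0,0]]
    - [[23,-31,0],[0,0,0]]

```text
time_s: 14.9
position: [0.5916, 0.1267, 0.1428]
tcp_rot: [[0.998, -0.056, -0.001], [-0.056, -0.998, 0.0], [-0.001, -0.0, -1.0]]
force: [0.2, -0.7, 0.6]
opening: 0.498
grasp_force: 0.0
```

Emit:
drive_tool:
  motion:
    - [[0,0,10],[0,0,0]]
    - [[0,0,10],[0,0,0]]
    - [[0,0,0],[0,0,0]]
    - [[0,0,0],[0,0,0]]

```text
time_s: 15.3
position: [0.5897, 0.1224, 0.122]
tcp_rot: [[0.998, -0.06, -0.003], [-0.06, -0.998, -0.0], [-0.003, 0.0, -1.0]]
force: [0.2, 0.5, -0.3]
opening: 0.501
grasp_force: 0.0
```

Target TCP is (0.592, 0.1215, 0.077): +2 mm along x and 45 mm down.

Emit:
drive_tool:
  motion:
    - [[2,1,18],[0,0,0]]
    - [[0,0,17],[0,0,0]]
    - [[0,0,10],[0,0,0]]
    - [[0,0,0],[0,0,0]]
    - [[0,0,0],[0,0,0]]

```text
time_s: 15.8
position: [0.5935, 0.1214, 0.0781]
tcp_rot: [[0.998, -0.06, 0.0], [-0.06, -0.998, 0.0], [0.0, -0.0, -1.0]]
force: [0.8, 0.8, -0.2]
opening: 0.503
grasp_force: 0.0
```

Emit:
drive_tool:
  motion:
    - [[0,0,0],[0,0,0]]
    - [[0,0,0],[0,0,0]]
    - [[0,0,0],[0,0,0]]
    - [[0,0,0],[0,0,0]]
    - [[0,0,0],[0,0,0]]
  gripper: 0.0

```text
time_s: 16.3
position: [0.5936, 0.1223, 0.0781]
tcp_rot: [[0.998, -0.059, 0.001], [-0.059, -0.998, 0.001], [0.001, -0.001, -1.0]]
force: [-0.4, 1.3, 1.0]
opening: 0.206
grasp_force: 30.0
```

Emit:
drive_tool:
  motion:
    - [[-5.8,0,2.5],[0,0,0]]
    - [[-5.6,0,3],[0,0,0]]
    - [[-5,0,3.6],[0,0,0]]
    - [[-5,0,4],[0,0,0]]
    - [[-4.4,0,4.6],[0,0,0]]

```text
time_s: 16.8
position: [0.5682, 0.1238, 0.0601]
tcp_rot: [[0.998, -0.06, 0.002], [-0.06, -0.998, 0.001], [0.002, -0.001, -1.0]]
force: [3.2, 4.3, 2.7]
opening: 0.204
grasp_force: 30.0
```

Emit:
drive_tool:
  motion:
    - [[-4,0,5],[0,0,0]]
    - [[-3,0,5.5],[0,0,0]]
    - [[-3,0,5.5],[0,0,0]]
    - [[-1.5,0,3],[0,0,0]]
    - [[0,0,0],[0,0,0]]

```text
time_s: 17.3
position: [0.5557, 0.1246, 0.0401]
tcp_rot: [[0.998, -0.059, -0.001], [-0.059, -0.998, 0.001], [-0.001, -0.001, -1.0]]
force: [4.0, 5.2, 0.2]
opening: 0.2
grasp_force: 30.0
```

Emit:
drive_tool:
  motion:
    - [[0,0,0],[0,0,0]]
    - [[0,0,0],[0,0,0]]

```text
time_s: 17.5
position: [0.5557, 0.1246, 0.0401]
tcp_rot: [[0.998, -0.059, -0.001], [-0.059, -0.998, 0.001], [-0.001, -0.001, -1.0]]
force: [3.1, 5.1, -0.5]
opening: 0.2
grasp_force: 30.0
```

Emit:
drive_tool:
  motion:
    - [[-0.5,0,1.5],[0,0,0]]
    - [[0,0,1],[0,0,0]]
    - [[0,0,0],[0,0,0]]
    - [[0,0,0],[0,0,0]]

```text
time_s: 17.9
position: [0.5549, 0.1246, 0.0378]
tcp_rot: [[0.998, -0.059, -0.001], [-0.059, -0.998, 0.001], [-0.001, -0.001, -1.0]]
force: [2.2, 3.4, 1.9]
opening: 0.2
grasp_force: 30.0
```

Emit:
drive_tool:
  motion:
    - [[0,0,1],[0,0,0]]
    - [[0,0,0],[0,0,0]]
    - [[0,0,0],[0,0,0]]

```text
time_s: 18.2
position: [0.5546, 0.1247, 0.0371]
tcp_rot: [[0.998, -0.059, -0.002], [-0.059, -0.998, 0.001], [-0.002, -0.001, -1.0]]
force: [1.4, 4.7, 3.6]
opening: 0.201
grasp_force: 30.0
```

Emit:
drive_tool:
  motion:
    - [[0,0,1],[0,0,0]]
    - [[0,0,0],[0,0,0]]
    - [[0,0,0],[0,0,0]]

```text
time_s: 18.5
position: [0.5546, 0.1247, 0.037]
tcp_rot: [[0.998, -0.059, -0.001], [-0.059, -0.998, 0.001], [-0.002, -0.001, -1.0]]
force: [-0.5, 4.5, 9.1]
opening: 0.2
grasp_force: 30.0
```

Emit:
drive_tool:
  motion:
    - [[0,0,1],[0,0,0]]
    - [[0,0,0],[0,0,0]]
    - [[0,0,0],[0,0,0]]

```text
time_s: 18.8
position: [0.5546, 0.1246, 0.0368]
tcp_rot: [[0.998, -0.059, -0.001], [-0.059, -0.998, 0.001], [-0.001, -0.001, -1.0]]
force: [-1.8, 5.8, 15.8]
opening: 0.205
grasp_force: 30.0
```

The vertical position has stalled and the force is rising, so the foot is on the chip. Unload, release and retreat.

Emit:
drive_tool:
  motion:
    - [[0,0,-1.5],[0,0,0]]
    - [[0,0,0],[0,0,0]]

```text
time_s: 19.0
position: [0.5546, 0.1247, 0.037]
tcp_rot: [[0.998, -0.059, -0.002], [-0.059, -0.998, 0.001], [-0.002, -0.001, -1.0]]
force: [0.2, 5.2, 7.2]
opening: 0.203
grasp_force: 30.0
```

Emit:
drive_tool:
  motion:
    - [[0,0,0],[0,0,0]]
    - [[0,0,0],[0,0,0]]
    - [[0,0,0],[0,0,0]]
    - [[0,0,0],[0,0,0]]
    - [[0,0,-10],[0,0,0]]
  gripper: 0.5

```text
time_s: 19.5
position: [0.554, 0.1237, 0.0459]
tcp_rot: [[0.998, -0.059, -0.004], [-0.059, -0.998, -0.0], [-0.004, 0.001, -1.0]]
force: [-0.4, -0.6, 0.4]
opening: 0.481
grasp_force: 0.0
```

Emit:
drive_tool:
  motion:
    - [[0,0,-30],[0,0,0]]
    - [[0,0,-40],[0,0,0]]
    - [[0,0,-40],[0,0,0]]
    - [[-20,40,0],[0,0,0]]
    - [[-20,40,0],[0,0,0]]

```text
time_s: 20.0
position: [0.5121, 0.0462, 0.1595]
tcp_rot: [[0.998, -0.056, 0.005], [-0.056, -0.998, -0.001], [0.006, 0.001, -1.0]]
force: [-0.5, -0.0, -0.1]
opening: 0.504
grasp_force: 0.0
```

Emit:
drive_tool:
  motion:
    - [[-15,40,0],[0,0,0]]
    - [[-15,40,0],[0,0,0]]
    - [[0,0,0],[0,0,0]]
    - [[0,0,0],[0,0,0]]
    - [[0,0,0],[0,0,0]]

```text
time_s: 20.5
position: [0.4768, -0.031, 0.1574]
tcp_rot: [[0.998, -0.059, 0.001], [-0.059, -0.998, 0.0], [0.001, -0.0, -1.0]]
force: [-0.1, 0.9, -0.5]
opening: 0.501
grasp_force: 0.0
```

```bash
python3 - <<'E'
from h import *
im=capture('side'); t=capture('top'); s=read_state();print(s['position'],s['force'])
y1=blobs(t,(20,110,90),(34,255,255),(215,140,280,215),4)[0];y2=blobs(im,(20,110,90),(34,255,255),(180,240,285,330),4)[0]
print(y1,y2); 
if y1 and y2: print('knob',tri(y1[0][1],y2[0][1]))
for n,i,b in(('top',t,(225,175,275,230)),('side',im,(215,280,300,330))):
  for g in blobs(i,(45,90,40),(85,255,255),b)[0]: print(n,g,onz(n,g[1],.038))
o=np.hstack([cv2.resize(im[250:350,190:290],(400,400),interpolation=2),cv2.resize(t[140:240,205:305],(400,400),interpolation=2)])
cv2.imwrite('pics/a7.png',o[:,:,::-1])
E
```

```text
[ 0.47680577 -0.030489    0.15719039] [ 0.11583514 -0.26772093  0.86973208]
[(32, array([242.2, 187.9]), array([239, 186,   7,   5]))] [(58, array([237.4, 299.8]), array([234, 295,   8,  10]))]
knob (array([0.55618789, 0.12257274, 0.05005016]), np.float64(0.00045602414706427544))
top (87, array([241.8, 205.6]), array([238, 201,  10,  12])) [0.514716   0.12443347 0.038     ]
side (235, array([262.2, 307.5]), array([254, 300,  17,  16])) [0.51178177 0.12699714 0.038     ]
```

View pics/a7.png

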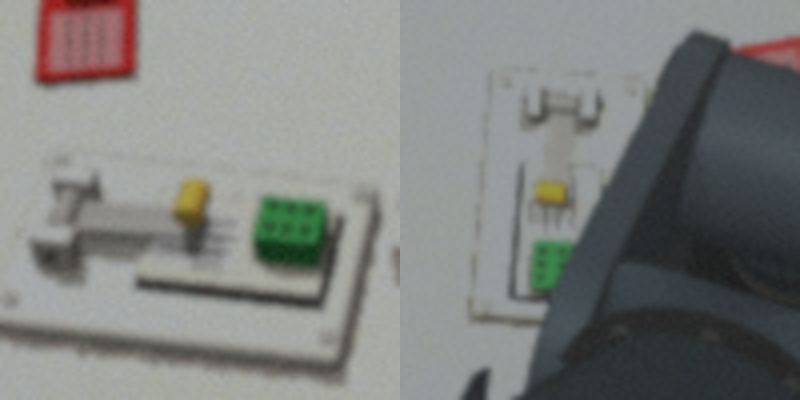

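The knob is at z ≈ 0.050, where 0.049 is expected with the foot on a chip. The chip hasn't moved: its block is at side pixel (262,307) as before. The arm is clear, so I'm handing in.

```bash
python3 -c "
from rig import *
print(hand_in())"
```

```text
the job is handed in; nothing more can be done
None
```

I loaded the green-block chip flat and square on the seat, lowered the clip until its foot rested on it, left the orange chip untouched, and handed the job in at about 20.6 s; no verdict was returned.

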